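Draw out the plug shuttle past its unmarked bolt

ROBOT

A 6-joint arm with a two-finger parallel gripper is mounted at the origin on the work surface; the furniture and walls round the work are solid. World frame = base frame: x ahead of the robot, y to its left, z up, the work surface at z = 0. Lengths are in m, angles in rad, forces in N, time in s.
With the tool pointing down it reaches from about 0.425 to 0.95 m from the base axis. Payload 14.7 kg.
Tool frame: the origin (TCP) lies midway between the tips of the shut fingers; the grasp point (between the pads) lies 19 mm behind it; z points along the fingers, y is the line along which they close (so a half turn about z gives the same grasp; the last joint's range is limited). The gripper opens to 85 mm and grips with 20 to 120 N. Pads are 22 mm wide; open, the fingers measure 114 mm over their backs; the gripper's body (76 mm by 85 mm) begins 54 mm behind the grasp point. The pads swing forward as they close: fully open they stand 13 mm farther back than shut.
Start: joints at [1.212, 0.48, 1.596, -0, 1.065, -0.047], TCP at [0.199, 0.619, 0.231] pointing down, gripper open.
Joint ranges: [-2.75, 2.75], [-0.82, 2.05], [0.23, 2.67], [-1.56, 4.7], [0.09, 2.69], [-2.92, 2.92]. Speed limits (rad/s): [1.89, 1.89, 2.39, 3.01, 3.01, 3.01].

INTERFACE

Orientations are given as a unit quaternion [w, x, y, z].
In Python, from workcell import * gives the robot as it stands.
- The arm moves only by the tool move_arm, never from a script. Its argument "plan" is a list of rows, each a list of 4 numbers: the shift along the tool's x, y, z in cm, then the turn about the tool's z in degrees. A call has 1 to 20 rows; each row is the pose to reach, as a shift and turn from the pose commanded when the call began, along the tool's axes at that moment; what a row does not reach only later rows make up. A row lasts 1/12 s, in which the tool goes at most 41.7 mm and 7.16 degrees, less where a joint would pass 70% of its speed; a pose out of reach is approached as far as the arm can. A call with a gripper value outside its range is refused whole. "claw" is the gripper command: -1 is shut, 1 is fully open, values between are in proportion, set as the call begins (left out, the last holds). The fingers move at their own pace and stop on an object; "force" is the grip in N (left out, the last holds). Time passes only in rows, so rows that repeat a pose let the fingers close. It gives the time, the measured TCP pose, the force, the opening and the grip force at its end, in the units of the state.
- get_obs(): the state, without advancing time (a new reading comes with each control period).
- grab_frame(name): name is "scene" or "top" or "wrist"; returns the picture (480x640x3 uint8, blue, green, red); there is no depth.
- camera_model(name): a dict with "mtx" (3x3 intrinsics, pixels), "k1" (the pictures are not rectified: a ray, as slopes to the right and down, at radius r is drawn at 1 + k1 r^2 times it, then the intrinsics apply), "rvec" (rotation vector, rad) and "tvec" (3), from world to camera coordinates, as OpenCV has them. Camera axes: x right, y down, z forward; pixel columns grow to the right and rows downward; lengths in m; the calibration is good to about 2 mm. A picture is of the moment at which its call begins: read the wrist's pose just before it. camera_model takes no time and is no camera call; for the wrist camera it gives the pose at the moment of the call.
- close_job(): hands the job in; it is judged then, once.
The state is a dict: "time": time; "joint_positions": joint angles; "qvel": joint speeds; "joint_torque": joint torques, N m; "eef_pos": TCP position; "ee_rot": TCP orientation; "contact_force": force on the tool from outside, world axes, zero at the start; "torque": the same for the moment, N m; "gripper_width": finger opening in m; "grip_force": force on a finger pad.
Only numpy, scipy, OpenCV 4.12 (cv2) and the standard library are available. Lean on these libraries where they do the work, as an engineer would, in place of code of your own. Each camera call takes 0.05 s, during which the arm holds its last target. There are 200 camera calls.

TASK

Draw the shuttle on the green slide bed all the way out by its orange pull bar, away from the black knob, until it is up against its end stop, so that the next plug lead can be loaded. The black knob works a cross bolt that locks the shuttle on one side and frees it on the other, and nothing shows which side is which: try the shuttle first, and if it stops after a few millimetres, slide the knob fully across to the other side and draw the shuttle out again. Do not disturb the glass jar standing beside the bed.

Things in the scene. Friction and masses are not known exactly. Their poses are not given: they have to be found in the camera images.
- handle (a point): centre of the shuttle's upright orange pull bar: 14 mm thick along its x, 44 mm long along its y, 44 mm high, top 93 mm above the table, the shuttle's flat top 25 mm below this point. Its x axis points level along the bed from the bar to the black knob; the shuttle is drawn out towards -x. The green bed, 230 x 100 mm, is fixed; its rails are 42 mm high
- knob (a point): centre of the cross bolt's black knob, 16 x 16 x 44 mm, on the shuttle 84 mm from the bar along the handle's x, same height and axes. It slides only along that y, from +15 mm (starts within 3 mm of this end) to -15 mm off the bar's middle. One end locks, the other frees; which is drawn anew and unseen. It changes over past two thirds, has 2 N friction, stays where left
- shuttle (a joint): how far the shuttle is drawn out, in m: 0 fully in, 0.08 fully out at its end stop; starts at 0 to 0.006. Free, it slides with about 2.5 N of friction and stays where it is left; locked, it stops dead at about 0.010
- jar: small glass jar of brass ferrules, 52 mm across and 58 mm high, standing loose on the table on the -y side of the bed; origin at the centre of its underside, z up. Leave it alone

How it is judged:
By the outcome, as a careful person would: the job done as asked, in the order asked, and still so for the second after the job is handed in, with the robot touching nothing.
It also fails if it takes over 54 s, if anything falls off the work surface, if the arm or the gripper's body presses on something with over 40 N, if the wrist force passes 120 N, or if a joint passes its speed limit or range.

## Working session

There is one attempt and no reset: what is moved stays moved. The work goes in short steps, Python scripts to look and compute and a tool call to move; the robot and the scene stay as the last step left them, time stands still between calls to the robot, and variables do not carry over. Pictures are saved under pics/ and viewed, at most 10 in all, crops included, and the job is handed in when it is done.

Besides the shell and the picture viewer there is one more tool, called as name(argument=value, ...) on one line, values as JSON. move_arm: Moves the arm, as the interface text tells. Its arguments: {"type":"object","properties":{"plan":{"type":"array","items":{"type":"array","items":{"type":"number"}}},"claw":{"type":"number"},"force":{"type":"number"}},"required":["plan"]}

```bash
mkdir -p pics; python3 - <<'E'
from workcell import *
import cv2
for n in("top","scene"): cv2.imwrite(f"pics/{n}0.png",grab_frame(n))
o=get_obs();print(o)
print(camera_model("top"),camera_model("scene"))
E
```

```text
{'time': 0.1, 'joint_positions': array([ 1.21241020e+00,  4.80771853e-01,  1.59677881e+00,  2.71265457e-06,
        1.06509460e+00, -4.65836305e-02]), 'qvel': array([ 0.0006216 , -0.00115072, -0.00100054,  0.00111713, -0.00027069,
        0.00077437]), 'joint_torque': array([ 9.81340672e-04, -9.52238631e+01, -4.31040573e+01, -2.32989487e-04,
        5.17073102e-03,  9.83918227e-06]), 'eef_pos': array([0.1992504 , 0.61834205, 0.23074674]), 'ee_rot': array([-1.07003859e-04,  1.55271110e-01,  9.87871756e-01, -5.15313018e-04]), 'contact_force': array([-0.54765906, -0.05256618,  0.24743971]), 'torque': array([ 0.02408473,  0.02519276, -0.00064724]), 'grip_force': 0.0, 'gripper_width': 0.08521795307925988}
{'mtx': array([[593.12498504,   0.        , 323.33858647],
       [  0.        , 593.12498504, 238.5865885 ],
       [  0.        ,   0.        ,   1.        ]]), 'k1': 0.02223769224804234, 'rvec': array([ 2.20109134, -2.17181388,  0.12960657]), 'tvec': array([0.26487068, 0.5202158 , 0.89237816])} {'mtx': array([[518.14233424,   0.        , 328.34625482],
       [  0.        , 518.14233424, 238.97709819],
       [  0.        ,   0.        ,   1.        ]]), 'k1': -0.09254253765892985, 'rvec': array([ 2.23771453, -0.51180318,  0.24884988]), 'tvec': array([-0.31603853,  0.36463463,  0.52128806])}
```

View pics/top0.png

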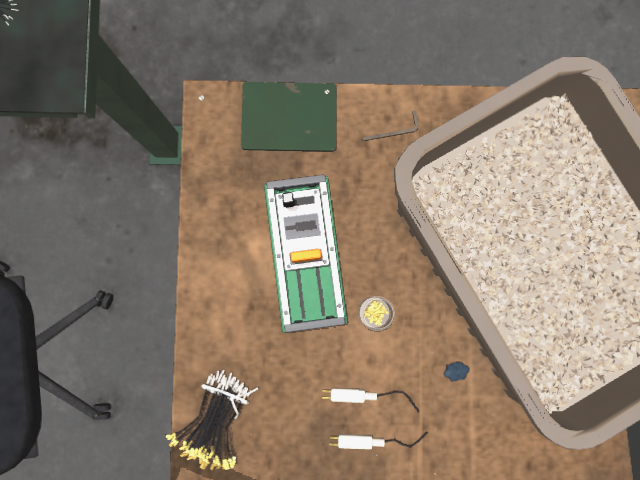

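View pics/scene0.png

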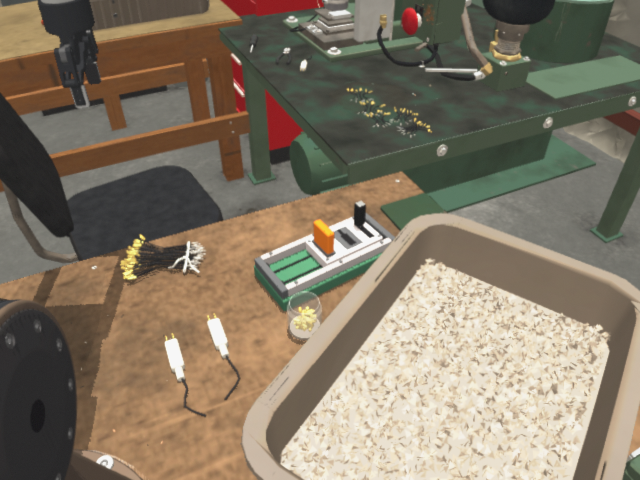

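The top view shows the bar at (306,256), the knob at (290,200) and the jar at (377,313). I'll fit the box models to the colour masks.

```bash
cat > h.py <<'E'
from workcell import *
import numpy as np, cv2
from scipy.optimize import minimize
def proj(cm,P):
    R=cv2.Rodrigues(cm["rvec"])[0];c=np.atleast_2d(P)@R.T+cm["tvec"];s=c[:,:2]/c[:,2:]
    s=s*(1+cm["k1"]*(s**2).sum(1,keepdims=True));K=cm["mtx"];return s*[K[0,0],K[1,1]]+K[:2,2]
def sil(cm,c,yaw,d,S=4):
    g=np.array(np.meshgrid([-1,1],[-1,1],[-1,1])).reshape(3,-1).T*np.array(d)/2
    R=np.array([[np.cos(yaw),-np.sin(yaw),0],[np.sin(yaw),np.cos(yaw),0],[0,0,1]])
    p=proj(cm,g@R.T+c);return cv2.convexHull(p.astype(np.float32))[:,0]
def raster(h):
    m=np.zeros((480,640),np.uint8);cv2.fillConvexPoly(m,np.round(h*256).astype(np.int32),255,cv2.LINE_AA,8);return m/255.
def pix2w(cm,uv,z):
    return minimize(lambda q:((proj(cm,[q[0],q[1],z])-uv)**2).sum(),[.4,.5],method="Nelder-Mead",options=dict(xatol=1e-5,fatol=1e-6,maxiter=2000)).x
E
python3 - <<'E'
from h import *
ms=[]
for n in("top","scene"):
    im=cv2.imread(f"pics/{n}0.png");hsv=cv2.cvtColor(im,cv2.COLOR_BGR2HSV)
    m=cv2.inRange(hsv,(8,170,110),(26,255,255))
    b=(276,235,60,40) if n=="top" else (305,212,35,50)
    w=np.zeros_like(m);w[b[1]:b[1]+b[3],b[0]:b[0]+b[2]]=1;m=m*w
    print(n,cv2.boundingRect(m),(m>0).sum());ms.append((camera_model(n),m/255.))
t=camera_model("top")
c=[pix2w(t,np.array(p),.042) for p in[(266,183),(327,177),(346,323),(285,331)]];print("bed",c)
d=(c[0]-c[3]+c[1]-c[2]);y0=np.arctan2(d[1],d[0]);print("yaw",y0)
p0=pix2w(t,np.array([306,255.]),.09);k=pix2w(t,np.array([290,198.]),.093);print(p0,k,"jar",pix2w(t,np.array([377,313.]),.03))
def cost(q,use=(0,1)): return sum(np.abs(raster(sil(ms[i][0],[q[0],q[1],.071],q[2],(.014,.044,.044)))-ms[i][1]).sum() for i in use)
for use in((0,),(1,),(0,1)):
    r=min((minimize(cost,[*p0,y0+e],args=(use,),method="Nelder-Mead",options=dict(initial_simplex=np.array([[*p0,y0+e]]*4)+np.vstack([np.zeros(3),np.diag([.006,.006,.1])]))) for e in(-.05,.05)),key=lambda r:r.fun);print(use,r.x,r.fun)
x,y,a=r.x;dk=k-[x,y];print("knob rel",dk@[np.cos(a),np.sin(a)],dk@[-np.sin(a),np.cos(a)])
E
```

```text
top (290, 249, 31, 13) 127
scene (314, 219, 20, 35) 468
bed [array([0.59769354, 0.36004972]), array([0.60850833, 0.26795234]), array([0.38934708, 0.23720755]), array([0.37666894, 0.32736401])]
yaw 0.14311421765522953
[0.48646855 0.29787796] [0.56717907 0.32181915] jar [0.40422442 0.18973938]
(0,) [0.48638765 0.29858532 0.2209114 ] 288.56470588235294
(1,) [ 0.48942675  0.30298213 -0.07244172] 124.60392156862747
(0, 1) [ 0.4869834   0.29873096 -0.05281694] 437.51764705882357
knob rel 0.07886496028942949 0.02728971019531824
```

move_arm(plan=[[-3, -2, 0.5, 7], [-6.5, -4, 1.2, 14], [-10, -6, 2, 21], [-13.5, -8, 2.7, 28], [-17, -10, 3.4, 35], [-20.5, -12, 4.1, 42], [-24, -14, 4.8, 49], [-27.5, -16, 5.5, 56], [-31, -18, 6.2, 63], [-34.5, -20, 6.8, 63.9], [-37.2, -21.6, 7, 63.9], [-37.2, -21.6, 7, 63.9], [-37.2, -21.6, 7, 63.9], [-37.2, -21.6, 7, 63.9], [-37.2, -21.6, 7, 63.9]], claw=0.3)

```text
time: 1.35
eef_pos: [0.4865, 0.2996, 0.1613]
ee_rot: [-0.0, 0.654, 0.756, -0.0]
contact_force: [-0.1, 0.4, 0.5]
gripper_width: 0.0555
grip_force: 0.0
```

```bash
python3 - <<'E'
from h import *
o=get_obs();print(o["time"],o["eef_pos"],o["ee_rot"],o["gripper_width"],o["joint_positions"])
cm=camera_model("wrist");im=grab_frame("wrist");cv2.imwrite("pics/w1.png",im)
for z,q in((.093,(.487,.299)),(.093,(.568,.323)),(0.058,(.404,.190))): print(proj(cm,[*q,z]))
E
```

```text
1.35 [0.48647261 0.29961945 0.16127075] [-1.28054186e-04  6.54182121e-01  7.56337044e-01 -1.11444951e-04] 0.055544319054552815 [4.98866651e-01 4.52986971e-01 1.84914939e+00 2.16960265e-04
 8.39754933e-01 3.54126963e-01]
[[323.93580839 250.87629496]]
[[473.95352623 230.10501365]]
[[187.47797116 363.67292441]]
```

View pics/w1.png

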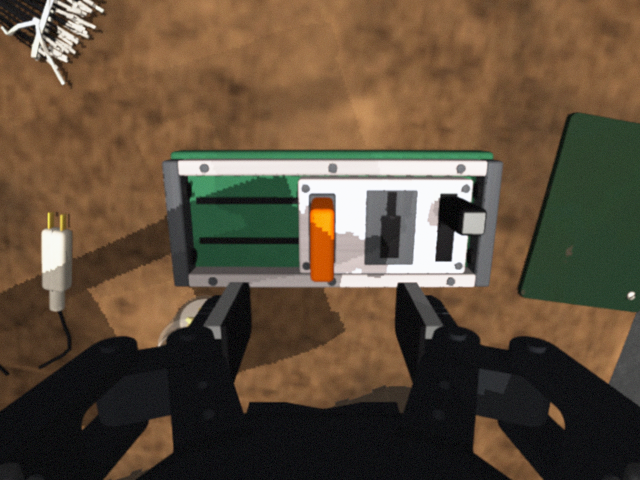

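The wrist view shows the bar's top centred near (322,245), the predicted spot to within about 3 mm. The knob's top is at (473,222), its +y end, and the jar is well clear at (190,325). Next I descend and grip.

move_arm(plan=[[0, -0.1, 2.5, 0], [0, -0.1, 5, 0], [0, -0.1, 7.5, 0], [0, -0.1, 9.5, 0], [0, -0.1, 10.4, 0], [0, -0.1, 10.4, 0], [0, -0.1, 10.4, 0]])

```text
time: 1.98
eef_pos: [0.4859, 0.2994, 0.0576]
ee_rot: [-0.0, 0.654, 0.756, -0.0]
contact_force: [0.5, 0.4, 0.4]
gripper_width: 0.0552
grip_force: 0.0
```

move_arm(plan=[[0, 0, 0, 0], [0, 0, 0, 0], [0, 0, 0, 0], [0, 0, 0, 0], [0, 0, 0, 0], [0, 0, 0, 0], [0, 0, 0, 0], [0, 0, 0, 0], [0, 0, 0, 0]], claw=-1, force=30)

```text
time: 2.73
eef_pos: [0.4867, 0.2991, 0.0583]
ee_rot: [0.0, 0.655, 0.756, 0.001]
contact_force: [-1.9, -0.3, 8.5]
gripper_width: 0.0135
grip_force: 31.1
```

Gripped at 13.5 mm. Now a gentle trial pull.

move_arm(plan=[[0, -0.1, 0, 0], [0, -0.2, 0, 0], [0, -0.3, 0, 0], [0, -0.4, 0, 0], [0, -0.5, 0, 0], [0, -0.6, 0, 0], [0, -0.7, 0, 0], [0, -0.7, 0, 0]])

```text
time: 3.4
eef_pos: [0.4802, 0.2982, 0.0583]
ee_rot: [0.0, 0.655, 0.756, 0.001]
contact_force: [0.8, 0.2, 5.9]
gripper_width: 0.0135
grip_force: 30.8
```

move_arm(plan=[[0, -0.1, 0, 0], [0, -0.2, 0, 0], [0, -0.3, 0, 0], [0, -0.4, 0, 0], [0, -0.5, 0, 0], [0, -0.6, 0, 0], [0, -0.6, 0, 0], [0, -0.6, 0, 0]])

```text
time: 4.07
eef_pos: [0.4742, 0.2973, 0.0583]
ee_rot: [0.0, 0.655, 0.756, 0.001]
contact_force: [1.0, 0.1, 7.6]
gripper_width: 0.0136
grip_force: 30.9
```

12.5 mm with only about 1 N, so it has passed the 10 mm lock point and is free. I keep drawing.

move_arm(plan=[[0, -0.4, 0, 0], [0, -0.8, 0, 0], [0, -1.2, 0, 0], [0, -1.6, 0, 0], [0, -2, 0, 0], [0, -2.4, 0, 0], [0, -2.8, 0, 0], [0, -3.2, 0, 0], [0, -3.6, 0, 0], [0, -4, 0, 0], [0, -4.4, 0, 0], [0, -4.8, 0, 0], [0, -5.2, 0, 0], [0, -5.5, 0, 0], [0, -5.5, 0, 0], [0, -5.5, 0, 0]])

```text
time: 5.4
eef_pos: [0.419, 0.2893, 0.0583]
ee_rot: [0.0, 0.655, 0.756, 0.001]
contact_force: [-1.3, 0.5, 14.3]
gripper_width: 0.0135
grip_force: 32.2
```

move_arm(plan=[[0, -0.1, 0, 0], [0, -0.2, 0, 0], [0, -0.3, 0, 0], [0, -0.4, 0, 0], [0, -0.5, 0, 0], [0, -0.6, 0, 0], [0, -0.7, 0, 0], [0, -0.7, 0, 0]])

```text
time: 6.07
eef_pos: [0.4127, 0.2884, 0.0583]
ee_rot: [0.0, 0.655, 0.756, 0.001]
contact_force: [1.8, -0.0, 11.8]
gripper_width: 0.0136
grip_force: 31.7
```

move_arm(plan=[[0, -0.1, 0, 0], [0, -0.2, 0, 0], [0, -0.3, 0, 0], [0, -0.4, 0, 0], [0, -0.4, 0, 0], [0, -0.4, 0, 0]])

```text
time: 6.57
eef_pos: [0.4116, 0.2884, 0.0583]
ee_rot: [0.001, 0.654, 0.756, 0.003]
contact_force: [22.0, -8.3, -2.8]
gripper_width: 0.0137
grip_force: 30.1
```

move_arm(plan=[[0, -0.1, 0, 0], [0, -0.2, 0, 0], [0, -0.3, 0, 0], [0, -0.3, 0, 0], [0, -0.3, 0, 0]])

```text
time: 6.98
eef_pos: [0.4115, 0.2885, 0.0584]
ee_rot: [0.003, 0.654, 0.756, 0.005]
contact_force: [40.7, -15.4, -19.3]
gripper_width: 0.0136
grip_force: 32.7
```

It came up hard against the stop after about 76 mm of travel. I ease the load, release, and lift.

move_arm(plan=[[0, 0.1, 0, 0], [0, 0.2, 0, 0], [0, 0.3, 0, 0], [0, 0.4, 0, 0], [0, 0.4, 0, 0], [0, 0.4, 0, 0]])

```text
time: 7.48
eef_pos: [0.4116, 0.2884, 0.0583]
ee_rot: [0.001, 0.655, 0.756, 0.002]
contact_force: [14.1, -5.0, 2.5]
gripper_width: 0.0138
grip_force: 31.3
```

move_arm(plan=[[0, 0, 0, 0], [0, 0, 0, 0], [0, 0, 0, 0], [0, 0, 0, 0], [0, 0, 0, 0], [0, 0, 0, 0], [0, 0, 0, 0], [0, 0, 0, 0]], claw=0.3)

```text
time: 8.15
eef_pos: [0.4089, 0.2877, 0.0573]
ee_rot: [-0.0, 0.654, 0.756, -0.0]
contact_force: [0.0, -0.3, -0.3]
gripper_width: 0.0556
grip_force: 0.0
```

move_arm(plan=[[0, 0, -1, 0], [0, 0, -3, 0], [0, 0, -5, 0], [0, 0, -7.5, 0], [0, 0, -10, 0], [0, 0, -12, 0], [0, 0, -12, 0], [0, 0, -12, 0]])

```text
time: 8.82
eef_pos: [0.4096, 0.288, 0.1789]
ee_rot: [0.0, 0.654, 0.756, 0.001]
contact_force: [-0.0, 0.2, -0.5]
gripper_width: 0.0554
grip_force: 0.0
```

```bash
python3 - <<'E'
from h import *
o=get_obs();print(o["time"],o["eef_pos"],o["contact_force"])
cv2.imwrite("pics/w2.png",grab_frame("wrist"));cv2.imwrite("pics/t2.png",cv2.resize(grab_frame("top")[150:350,220:440],None,fx=3,fy=3))
E
```

```text
8.8167 [0.40960789 0.28800868 0.17892011] [-0.04022217  0.17656896 -0.51667996]
```

View pics/w2.png

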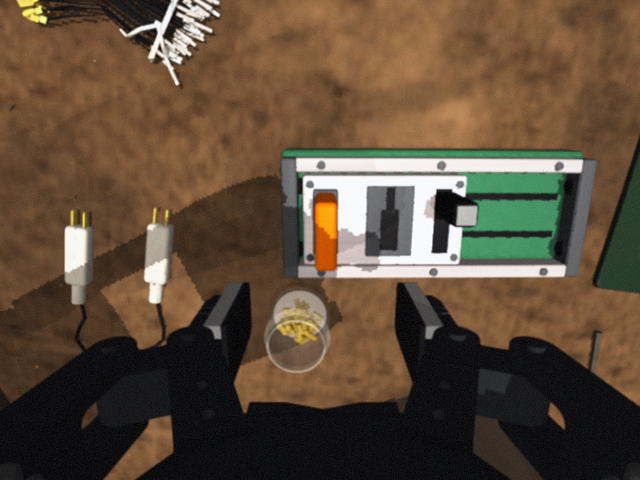

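The shuttle is at the bed's outer end with the bar at (326,232), the knob has not been moved, and the jar is standing untouched at (297,330). I hand it in.

```bash
python3 -c "
from workcell import *
print(close_job())"
```

```text
the job is handed in; nothing more can be done
None
```

I drew the shuttle out by the orange bar until it stopped hard against its end stop, after about 76 mm of travel; it was free on the first try, so the knob was not moved, the jar was left untouched, and I handed the job in at about 9 s.

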